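# Preset the bolt counter to 42

### The arm

A 6-joint arm with a two-finger parallel gripper is mounted at the origin on the work surface. World frame = base frame: x ahead of the robot, y to its left, z up, the work surface at z = 0. Lengths are in mm, angles in degrees, forces in N, time in s.
With the tool pointing down it reaches from about 350 to 850 mm from the base axis. Payload 8.1 kg.
Tool frame: the origin (TCP) lies at the very end of the fingers, on their centre line; the grasp point (between the pads) lies 19 mm behind it; z points along the fingers, y is the direction in which the jaws open and shut (so a half turn about z gives the same grasp; the last joint's range is limited). The gripper opens to 85 mm and grips with 20 to 120 N. Pads are 22 mm wide; open, the fingers measure 114 mm over their backs; the gripper's body (76 mm by 85 mm) begins 54 mm behind the grasp point. The pads swing forward as they close: fully open they stand 13 mm farther back than shut.
Start: joints at [-80.122, 7.471, 85.268, -0, 87.261, -4.893], TCP at [152.993, -580.171, 231.292] pointing down, gripper open.
Joint ranges: [-169.43, 169.43], [-51.17, 129.36], [1.28, 143.12], [-76.62, 256.62], [0, 156.53], [-152.29, 152.29]. Speed limits (degrees/s): [136.94, 136.94, 159.86, 180, 180, 180].

### API

Orientations are given as [roll, pitch, yaw] about the fixed x, y, z axes, in that order (R = Rz(yaw) Ry(pitch) Rx(roll)).
In Python, from bench import r gives the robot as it stands.
- The arm moves only by the shell command python3 -m jog 'ROWS' [OPENING] [FORCE]. ROWS is JSON, a list of rows, each a list of 6 numbers: the shift along the tool's x, y, z normalised to -1 to 1, where 1 is 0.25 m, then the turn, a rotation vector about the tool's x, y, z normalised to -1 to 1, where 1 is pi rad. In form: [[x, y, z, ax, ay, az], ...]. A call has 1 to 10 rows; each row is the pose to reach, as a shift and turn from the pose commanded when the call began, along the tool's axes at that moment, turning the shorter way round; what a row does not reach only later rows make up. A row lasts 1/10 s, in which the tool goes at most 50 mm and 8.59 degrees, less where a joint would pass 70% of its speed; a pose out of reach is approached as far as the arm can. A call with a number of a shift or a turn outside -1 to 1 is refused whole. A call with a gripper value outside its range is refused whole. OPENING is the opening, from 0 (shut) to 1 (fully open), set as the call begins (- or left out, the last holds). The fingers move at their own pace and stop on an object; FORCE is the grip in N (left out, the last holds). Time passes only in rows, so rows that repeat a pose let the fingers close. It gives the time, the measured TCP pose, the force and the opening at its end, in the units of the state.
- r.sense(): the state, without advancing time (a new reading comes with each control period).
- r.snapshot(name): name is "scene" or "top" or "wrist"; returns a dict with "pixels" (480x640x3 uint8, red, green, blue), "intrinsics" (3x3 intrinsics, pixels), "extrinsics" (4x4, takes a point from camera to world coordinates). Camera axes: x right, y down, z forward; pixel columns grow to the right and rows downward; lengths in mm; the calibration is good to about 2 mm. A picture is of the moment at which its call begins. There is no depth.
- r.hand_in(): hands the job in, once; it reports no verdict.
The state is a dict: "time": time; "joint_pos": joint angles; "qd": joint speeds; "joint_efforts": joint torques, N m; "tool_pos": TCP position; "tcp_rot": TCP orientation; "ft_force": force on the tool from outside, world axes, zero at the start; "wrist_torque": the same for the moment, N m; "finger_gap": finger opening in mm.
Only numpy, scipy, OpenCV 4.12 (cv2) and the standard library are available. Lean on these libraries where they do the work, as an engineer would, in place of code of your own. Each camera call takes 0.05 s, during which the arm holds its last target.

### The job

Preset the bolt counter for bags of 42 bolts: on the grey housing with two thumbwheels in a row, roll the left wheel so that its thumb tab points at mark four and the right wheel so that its tab points at mark two (left and right as the robot sees them; the marks count one to five from the robot's side of the drum to the far side). Leave the single-wheel feed dial on the other housing as it is, and let go of everything.

Things in the scene. Friction and masses are not known exactly. Their poses are not given: they have to be found in the camera images.
- counter: Bolt counter, fixed: grey box 110 (x) x 200 (y) x 50 mm high, a white 38 mm radius drum guard on top, two thumbwheels (middles y = +45 and -45) on one axle along y, 50 above the origin. Origin: centre of underside; x away from robot (yaw within 0.3 rad), y to its left. Wheel: rim radius 42, width 22, one black radial tab to 90 from the axle, 9 thick, 20 wide. Rows of 1-5 dots left of each wheel are its marks.
- wheel_left (a joint): Left wheel (y = +45 mm), rad. 0 = tab straight up = mark 3; grows as the tab tips to the counter's +x, away from the robot. Marks 1 to 5: -0.84, -0.42, 0, 0.42, 0.84; stops at +-0.95. No clicks or spring: stiff, 2 to 4 N at the tab's end turns it, and it stays where it is left. Starts between mark 1 and just past mark 3.
- wheel_right (a joint): Right wheel (y = -45 mm), rad; same zero, sense, marks, stops and stiffness as the left one. Starts between just short of mark 3 and mark 5.
- feed_wheel_tab (a point): End of the tab on the feed dial, 90 mm from its axle: a separate grey housing, 110 x 100 x 50 mm, with only one wheel, of the same shape and size, and single dots as marks. It stands to the other side of the bench from the counter (either may be left or right). Its wheel turns as easily and must be left as it is.
Not all that is in view belongs to the job. What is shaped like the counter but red is not meant.

How it is judged (in metres and radians):
At the end, for the whole second after the job is handed in: The left wheel's tab points at mark four (joint 0.42) and the right wheel's at mark two (joint -0.42), each within 0.19 rad (11 degrees), and both wheels are at rest (slower than 0.05 rad/s) (value of joint wheel_left between 0.23 and 0.61 rad and value of joint wheel_right between -0.61 and -0.23 rad and velocity of joint wheel_left between -0.05 and 0.05 rad/s and velocity of joint wheel_right between -0.05 and 0.05 rad/s); the robot touches nothing.
It fails at once if the end of the feed dial's tab is moved more than 15 mm (distance of feed_wheel_tab from where it was at the start of the episode above 0.015 m).
It also fails if it takes over 42 s, if anything falls off the work surface, if the arm or the gripper's body presses on something with over 40 N, if the wrist force passes 120 N, or if a joint passes its speed limit or range.

## Working session

There is one attempt and no reset: what is moved stays moved. The work goes in short steps, Python scripts to look and compute and a shell command to move; the robot and the scene stay as the last step left them, time stands still between calls to the robot, and variables do not carry over. Pictures are saved under pics/ and viewed, and the job is handed in when it is done.

```bash
mkdir -p pics; ls
python3 - <<'E'
from bench import r
import cv2
s=r.sense(); print({k:s[k] for k in('time','tool_pos','tcp_rot','finger_gap')})
for n in('scene','top','wrist'):
    d=r.snapshot(n); cv2.imwrite(f'pics/{n}0.png',d['pixels'][:,:,::-1]); print(n,d['intrinsics'],d['extrinsics'])
E
```

```text
pics
{'time': 0.0, 'tool_pos': array([ 152.89868816, -579.60093309,  230.23396712]), 'tcp_rot': array([-1.79891044e+02, -8.47024043e-03,  1.47727044e+01]), 'finger_gap': 85.37137773776442}
scene [[569.14791287   0.         323.16994856]
 [  0.         569.14791287 244.35874702]
 [  0.           0.           1.        ]] [[-4.39955066e-01  7.51163222e-01 -4.92131439e-01  9.45425752e+02]
 [ 8.97874656e-01  3.58095900e-01 -2.56102381e-01  2.64711781e+02]
 [-1.61444392e-02 -5.54545886e-01 -8.31996525e-01  1.05845549e+03]
 [ 0.00000000e+00  0.00000000e+00  0.00000000e+00  1.00000000e+00]]
top [[540.13339416   0.         317.60416741]
 [  0.         540.13339416 233.38021117]
 [  0.           0.           1.        ]] [[ 1.18189440e-02 -9.93173727e-01  1.16044216e-01  3.13353859e+02]
 [-9.99861664e-01 -1.03799968e-02  1.29965019e-02 -7.56907604e+00]
 [-1.17032457e-02 -1.16181768e-01 -9.93159016e-01  1.01963514e+03]
 [ 0.00000000e+00  0.00000000e+00  0.00000000e+00  1.00000000e+00]]
wrist [[342.25718739   0.         322.89090048]
 [  0.         342.25718739 240.14485731]
 [  0.           0.           1.        ]] [[ 2.54844820e-01 -9.31939350e-01 -2.57959619e-01  2.17108193e+02]
 [-9.66980670e-01 -2.46045504e-01 -6.64077893e-02 -5.61987732e+02]
 [-1.58177229e-03  2.66365646e-01 -9.63870759e-01  3.72476026e+02]
 [ 0.00000000e+00  0.00000000e+00  0.00000000e+00  1.00000000e+00]]
```

View pics/scene0.png

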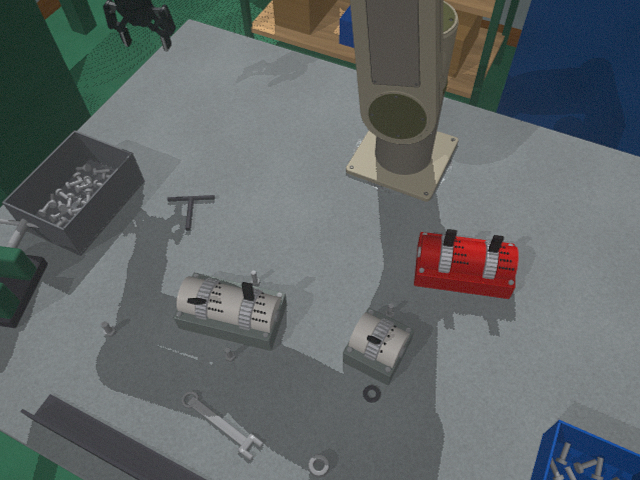

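View pics/top0.png

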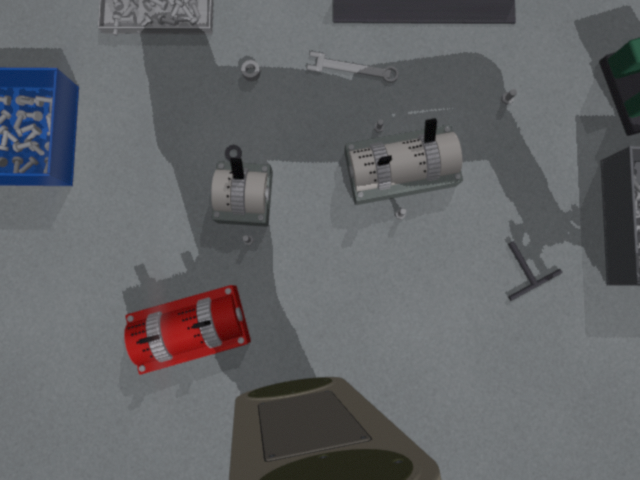

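Candidates in the top view are the grey two-wheel housing (405,163), the grey single-wheel feed dial (240,190) and the red two-wheel decoy (187,328). By the description I choose the grey two-wheel one at (405,163). Next is a close crop to check it.

Run:
```python
import cv2,numpy as np
a=cv2.imread('pics/top0.png')[110:215,335:475]; b=cv2.imread('pics/scene0.png')[255:360,165:305]
cv2.imwrite('pics/crop0.png',np.vstack([cv2.resize(x,None,fx=4,fy=4,interpolation=cv2.INTER_CUBIC) for x in(a,)]))
cv2.imwrite('pics/crop1.png',cv2.resize(b,None,fx=4,fy=4,interpolation=cv2.INTER_CUBIC))
```

```text
(no output)
```

View pics/crop0.png

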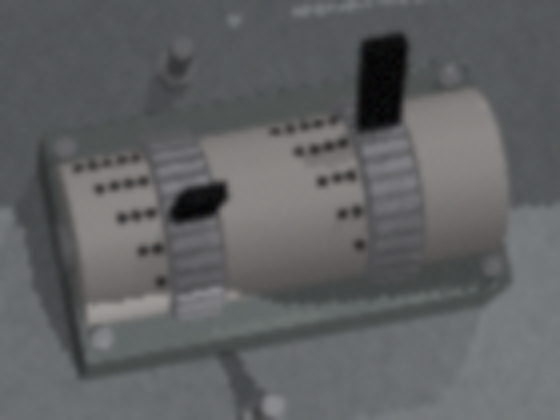

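View pics/crop1.png

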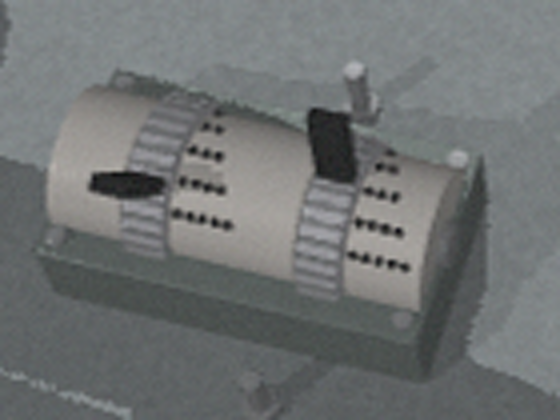

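Crop confirms it: grey, two wheels with rows of 1–5 dots. The left tab is near mark 3 (crop 200,200) and the right tab is near mark 5 (385,40–125). Now I triangulate the screws and tab ends from both views.

```bash
cat > h.py <<'E'
import numpy as np,cv2
from bench import r
def ray(d,uv):
    K=np.array(d['intrinsics']);T=np.array(d['extrinsics'])
    v=T[:3,:3]@np.linalg.solve(K,[uv[0],uv[1],1.]);return T[:3,3],v/np.linalg.norm(v)
def tri(rays):
    A=0;b=0
    for o,v in rays:
        P=np.eye(3)-np.outer(v,v);A=A+P;b=b+P@o
    p=np.linalg.solve(A,b)
    return p,max(np.linalg.norm((np.eye(3)-np.outer(v,v))@(p-o)) for o,v in rays)
def plane(d,uv,z):
    o,v=ray(d,uv);return o+v*(z-o[2])/v[2]
E
python3 - <<'E'
from h import *
t=r.snapshot('top');s=r.snapshot('scene')
T=lambda x,y:(335+x/4-.4,110+y/4-.4);S=lambda x,y:(165+x/4-.4,255+y/4-.4)
c=[]
for n,a,b in[('far L',(65,148),(402,320)),('far R',(450,74),(55,235)),('near R',(492,265),(120,75)),('near L',(103,337),(458,160)),
 ('Ltab top',(203,194),(328,112)),('Rtab end',(384,36),(103,186))]:
    p,e=tri([ray(t,T(*a)),ray(s,S(*b))]);print(n,p.round(1),round(e,1));c.append(p)
c=np.array(c);o=c[:4].mean(0);d=(c[0]-c[1]+c[3]-c[2]);yaw=np.arctan2(-d[0],d[1]);print('centre',o,'yaw',yaw)
ex=np.array([np.cos(yaw),np.sin(yaw),0]);ey=np.array([-np.sin(yaw),np.cos(yaw),0])
for p in c[4:]:
    q=p-o;print('local',q@ex,q@ey,p[2]-50,'ang',np.arctan2(q@ex,p[2]-50))
for p in c[:4]: print((p-o)@ex,(p-o)@ey)
E
```

```text
far L [586.7 -53.7  54.4] 0.3
far R [ 622.1 -229.3   57.1] 0.5
near R [ 532.7 -247.1   61.7] 1.0
near L [498.8 -71.1  55.1] 0.5
Ltab top [ 542.3 -107.   144.7] 0.2
Rtab end [ 615.2 -185.7  131.4] 0.7
centre [ 560.08696739 -150.28851039   57.10343929] yaw 0.19474084145382406
local -9.057664565766835 45.95320711961891 94.67679798888094 ang -0.09537903418447537
local 47.2005237192519 -45.380569224798386 81.42319304515627 ang 0.5253546725792236
44.83630484139138 89.61787513740768
45.56699812153786 -89.51960223068461
-45.566998121538006 -89.66175714492368
-44.83630484139152 89.56348423820064
```

```bash
cat >> h.py <<'E'
C=np.array([560.1,-150.3,0]);YAW=.195
def loc(x,y,z): return C+np.array([np.cos(YAW)*x-np.sin(YAW)*y,np.sin(YAW)*x+np.cos(YAW)*y,z])
def where():
    s=r.sense();p=np.array(s['tool_pos'])-C;c,n=np.cos(YAW),np.sin(YAW)
    return np.array([c*p[0]+n*p[1],-n*p[0]+c*p[1],p[2]])
def need(target):
    from scipy.spatial.transform import Rotation as R
    s=r.sense();M=R.from_euler('xyz',s['tcp_rot'],degrees=True)
    G=R.from_euler('xyz',[np.pi,0,YAW])
    return (M.inv().apply(loc(*target)-np.array(s['tool_pos']))/250).round(3),((M.inv()*G).as_rotvec()/np.pi).round(4)
E
python3 -c "
from h import *
print(need((-40,45,230)),loc(-40,45,230))"
```

```text
(array([ 1.865, -1.436,  0.005]), array([-0.0003, -0.    ,  0.02  ])) [ 512.13859914 -113.90351627  230.        ]
```

```bash
python3 -m jog '[[0.93,-0.72,0,0,0,0.02],[0.93,-0.72,0,0,0,0.02],[0.93,-0.72,0,0,0,0.02],[0.93,-0.72,0,0,0,0.02],[0.93,-0.72,0,0,0,0.02],[0.93,-0.72,0,0,0,0.02],[0.93,-0.72,0,0,0,0.02],[0.93,-0.72,0,0,0,0.02]]' 0 30; python3 -c "
from h import *
print(need((-40,45,230)),where())"
```

```text
time: 1.05
tool_pos: [332.5, -346.3, 231.4]
tcp_rot: [180.0, 0.0, 11.3]
ft_force: [-0.4, -0.0, 0.6]
finger_gap: 0.1
(array([ 0.887, -0.77 ,  0.005]), array([0.0002, 0.    , 0.0009])) [-261.3047443  -148.15026133  231.44740395]
```

```bash
python3 -m jog '[[0.88,-0.77,0,0,0,0.001],[0.88,-0.77,0,0,0,0.001],[0.88,-0.77,0,0,0,0.001],[0.88,-0.77,0,0,0,0.001],[0.88,-0.77,0,0,0,0.001],[0.88,-0.77,0,0,0,0.001],[0.88,-0.77,0,0,0,0.001],[0.88,-0.77,0,0,0,0.001],[0.88,-0.77,0,0,0,0.001]]'; python3 -c "
from h import *
print(need((-40,45,110)),where())
d=r.snapshot('wrist');cv2.imwrite('pics/w1.png',d['pixels'][:,:,::-1])
d=r.snapshot('scene');cv2.imwrite('pics/s1.png',cv2.resize(d['pixels'][150:380,100:420,::-1],None,fx=2.5,fy=2.5))"
```

```text
time: 1.95
tool_pos: [509.9, -117.1, 231.0]
tcp_rot: [180.0, 0.0, 10.9]
ft_force: [0.3, -0.0, 0.5]
finger_gap: 0.1
(array([ 0.012, -0.011,  0.484]), array([ 0.0001,  0.0003, -0.0016])) [-42.79687412  42.32717806 231.04148746]
```

View pics/w1.png

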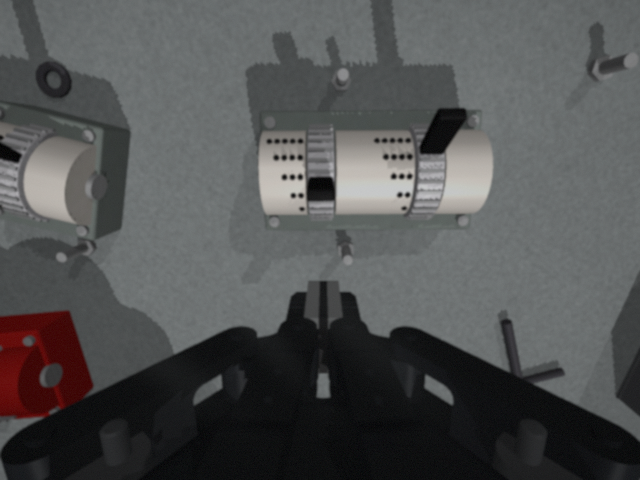

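View pics/s1.png

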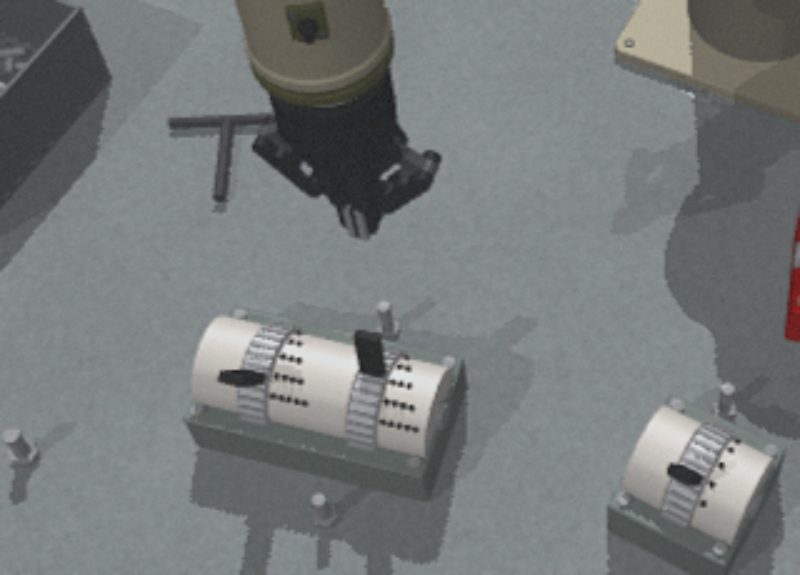

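The path above the housing is clear. In the wrist view the left tab is at (320,188) and the right at (443,130). I descend behind the left tab.

```bash
python3 -m jog '[[0.005,-0.004,0.48,0,0,-0.001],[0.005,-0.004,0.48,0,0,-0.001],[0.005,-0.004,0.48,0,0,-0.001],[0.005,-0.004,0.48,0,0,-0.001]]'; python3 -c "
from h import *
print(need((10,45,110)),where(),r.sense()['ft_force'])
d=r.snapshot('scene');cv2.imwrite('pics/s2.png',cv2.resize(d['pixels'][180:380,130:350,::-1],None,fx=3,fy=3))"
```

```text
time: 2.45
tool_pos: [507.9, -114.4, 107.1]
tcp_rot: [-179.8, 0.4, 11.1]
ft_force: [-0.4, 0.7, 0.8]
finger_gap: 0.1
(array([ 0.217,  0.001, -0.013]), array([-0.0012,  0.0021, -0.0006])) [-44.24267053  45.37490078 107.11728695] [-0.44009493  0.7497297   0.81375497]
```

View pics/s2.png

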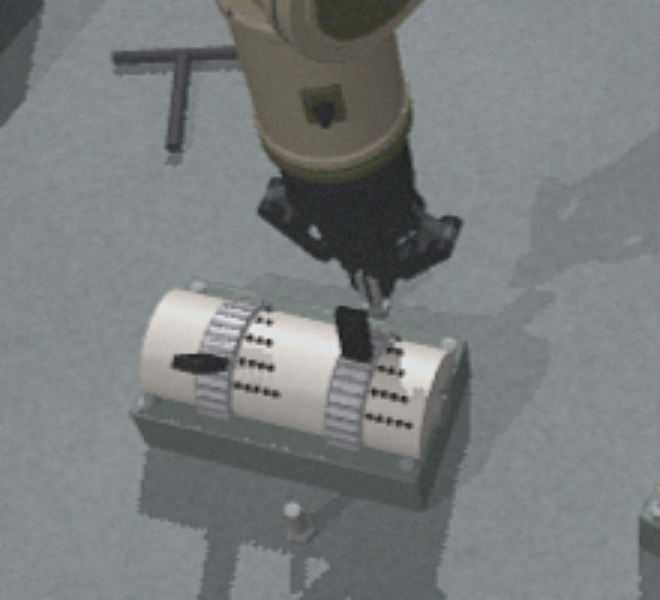

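```bash
python3 -m jog '[[0.04,0,-0.01,0,0,0],[0.06,0,-0.01,0,0,0],[0.08,0,-0.01,0,0,0],[0.1,0,-0.01,0,0,0],[0.12,0,-0.01,0,0,0],[0.14,0,-0.01,0,0,0],[0.16,0,-0.01,0,0,0],[0.18,0,-0.01,0,0,0],[0.2,0,-0.01,0,0,0],[0.2,0,-0.01,0,0,0]]'; python3 -c "
from h import *
print(need((10,45,110)),where(),r.sense()['ft_force'])
d=r.snapshot('scene');cv2.imwrite('pics/s3.png',cv2.resize(d['pixels'][180:380,130:350,::-1],None,fx=3,fy=3))
d=r.snapshot('wrist');cv2.imwrite('pics/w3.png',d['pixels'][:,:,::-1])"
```

```text
time: 3.5
tool_pos: [560.9, -104.0, 113.4]
tcp_rot: [-180.0, 0.0, 11.2]
ft_force: [-0.8, -0.3, -0.0]
finger_gap: -0.2
(array([0.001, 0.001, 0.013]), array([-0.0002,  0.0001,  0.0001])) [  9.75092016  45.22963692 113.35606881] [-0.80618715 -0.32378716 -0.0067258 ]
```

View pics/s3.png

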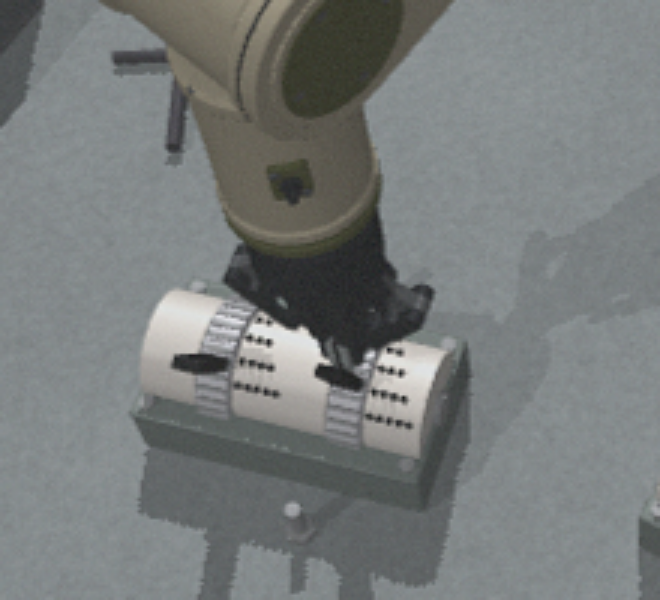

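View pics/w3.png

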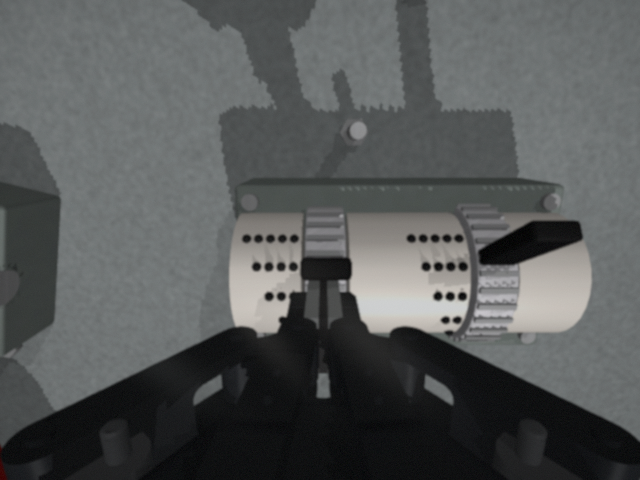

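The left tab now lies near the row of four in the wrist view (327,268). I back off, rise and cross to the far side of the right wheel.

```bash
python3 -m jog '[[-0.1,0,0,0,0,0],[-0.1,0,-0.1,0,0,0],[-0.1,0,-0.5,0,0,0],[-0.1,0,-0.5,0,0,0],[-0.1,0,-0.5,0,0,0],[-0.2,0,-0.5,0,0,0],[-0.3,0,-0.5,0,0,0],[-0.5,0,-0.5,0,0,0],[-0.5,0,-0.5,0,0,0],[-0.5,0,-0.5,0,0,0]]'; python3 -c "
from h import *
print(need((85,-45,240)),where(),r.sense()['ft_force'])
for n in('scene','top','wrist'):
  d=r.snapshot(n);cv2.imwrite('pics/%s4.png'%n,d['pixels'][:,:,::-1])
a=cv2.imread('pics/scene4.png')[255:360,165:305];b=cv2.imread('pics/top4.png')[110:215,335:475]
cv2.imwrite('pics/c4.png',cv2.resize(np.vstack([a,b]),None,fx=2.8,fy=2.8,interpolation=cv2.INTER_CUBIC))"
```

```text
time: 4.6
tool_pos: [437.9, -128.9, 239.4]
tcp_rot: [179.9, -0.2, 11.1]
ft_force: [-0.2, -0.3, -0.5]
finger_gap: -0.1
(array([0.804, 0.358, 0.   ]), array([ 0.0004, -0.0009, -0.0003])) [-115.78114725   44.70848738  239.43262482] [-0.15888797 -0.31156356 -0.48206497]
```

View pics/c4.png

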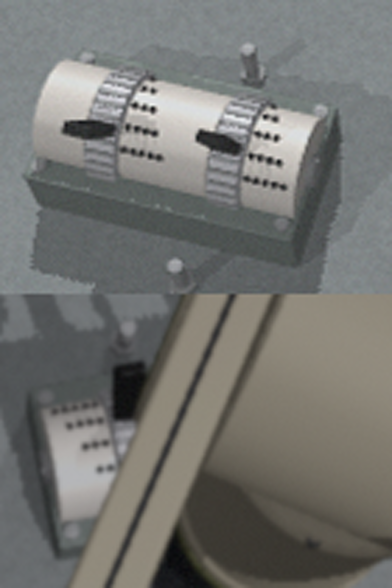

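View pics/wrist4.png

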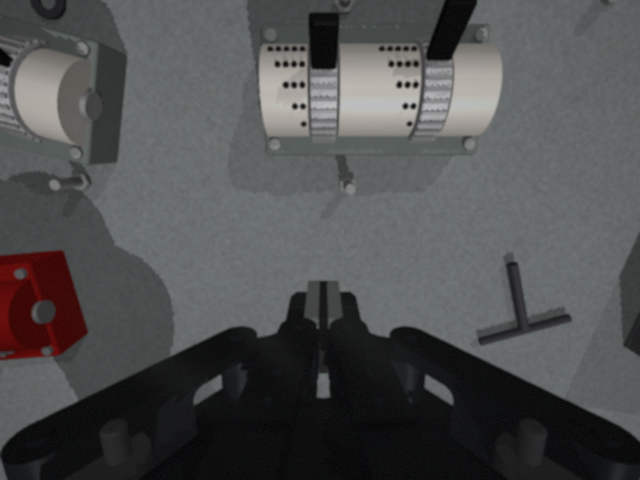

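```bash
python3 -c "
from h import *
t=r.snapshot('top');s=r.snapshot('scene');w=r.snapshot('wrist')
def rep(p,e):
    q=p-C;x=np.cos(YAW)*q[0]+np.sin(YAW)*q[1];y=-np.sin(YAW)*q[0]+np.cos(YAW)*q[1];print(x,y,p[2],e,np.arctan2(x,p[2]-50),np.hypot(x,p[2]-50))
S=ray(s,(165+203/2.8,255+136/2.8));T=ray(t,(335+130/2.8,110+73/2.8));W=ray(w,(324,14.5))
rep(*tri([S,T]));rep(*tri([S,W]));rep(*tri([S,T,W]))
"
```

```text
31.872298156768423 42.41265356382973 135.0674756144622 1.2029299651097867 0.35848201517915323 90.84227428466917
32.00448823535907 43.32116755146229 136.31555086612522 1.8178186897078807 0.3550699795183614 92.05792518045303
31.772775535202083 43.40844744317358 135.86803291410914 2.0381350791550688 0.354396342929477 91.55778689848759
```

The left tab measures about 0.36 rad (0.385 from the finger position), which is inside 0.23–0.61. Next is the right wheel: cross over high to the far side.

```bash
python3 -m jog '[[0.8,0.36,0,0,0,0],[0.8,0.36,0,0,0,0],[0.8,0.36,0,0,0,0],[0.8,0.36,0,0,0,0],[0.8,0.36,0,0,0,0],[0.8,0.36,0,0,0,0],[0.8,0.36,0,0,0,0]]'; python3 -c "
from h import *
print(need((82,-45,113)),where())"
```

```text
time: 5.6
tool_pos: [651.6, -177.9, 237.6]
tcp_rot: [-179.9, 0.1, 11.2]
ft_force: [0.7, -0.5, 0.1]
finger_gap: 0.0
(array([-0.009,  0.001,  0.498]), array([-0.0003,  0.0005,  0.0002])) [ 84.46174995 -44.83821189 237.5521175 ]
```

```bash
python3 -m jog '[[0,0,0.5,0,0,0],[0,0,0.5,0,0,0],[0,0,0.5,0,0,0],[0,0,0.5,0,0,0],[0,0,0.5,0,0,0]]'; python3 -m jog '[[-0.04,0,0,0,0,0],[-0.07,0,0,0,0,0],[-0.1,0,0,0,0,0],[-0.13,0,0,0,0,0],[-0.16,0,0,0,0,0],[-0.19,0,0,0,0,0],[-0.22,0,0,0,0,0],[-0.25,0,0,0,0,0],[-0.26,0,0,0,0,0],[-0.26,0,0,0,0,0]]';  python3 -c "
from h import *
print(need((-10,-45,113)),where())
d=r.snapshot('scene');cv2.imwrite('pics/s5.png',cv2.resize(d['pixels'][180:380,130:350,::-1],None,fx=3,fy=3))"
```

```text
time: 6.1
tool_pos: [651.3, -178.1, 115.1]
tcp_rot: [180.0, -0.0, 11.2]
ft_force: [-0.0, -0.8, 0.9]
finger_gap: 0.1
time: 7.1
tool_pos: [586.7, -190.9, 113.2]
tcp_rot: [-180.0, 0.1, 11.2]
ft_force: [0.1, -0.7, 0.5]
finger_gap: -0.2
(array([-0.113,  0.   ,  0.001]), array([-0.0002,  0.0005, -0.0001])) [ 18.20992758 -44.94194919 113.17411268]
```

View pics/s5.png

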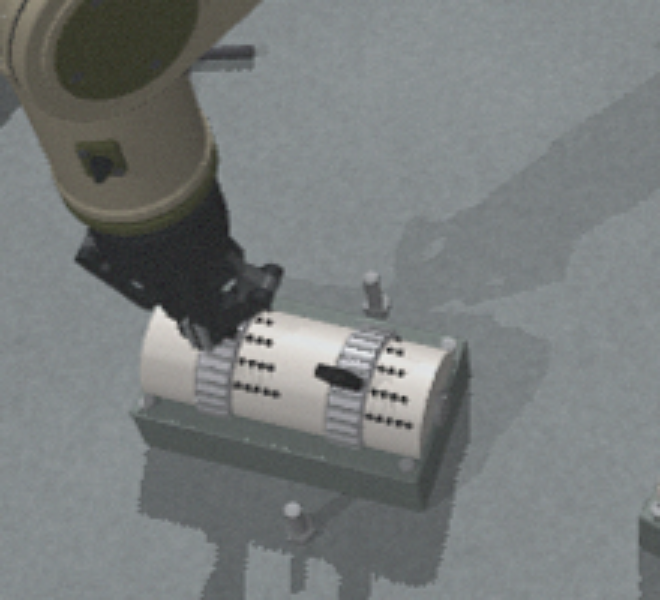

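```bash
python3 -m jog '[[-0.03,0,0,0,0,0],[-0.05,0,0,0,0,0],[-0.07,0,0,0,0,0],[-0.09,0,0,0,0,0],[-0.11,0,0,0,0,0],[-0.116,0,0,0,0,0],[-0.116,0,0,0,0,0]]'; python3 -c "
from h import *
print(where())"
python3 -m jog '[[0.08,0,0,0,0,0],[0.08,0,-0.1,0,0,0],[0.08,0,-0.5,0,0,0],[0.08,0,-0.5,0,0,0],[0.08,0,-0.5,0,0,0],[0.08,0,-0.5,0,0,0]]'
python3 -m jog '[[-0.7,0.2,-0.1,0,0,0],[-0.7,0.2,-0.1,0,0,0],[-0.7,0.2,-0.1,0,0,0],[-0.7,0.2,-0.1,0,0,0],[-0.7,0.2,-0.1,0,0,0],[-0.7,0.2,-0.1,0,0,0],[-0.7,0.2,-0.1,0,0,0]]'
python3 -c "
from h import *
print(where(),r.sense()['ft_force'])
for n in('scene','top','wrist'):
  d=r.snapshot(n);cv2.imwrite('pics/%s6.png'%n,d['pixels'][:,:,::-1])
a=cv2.imread('pics/scene6.png')[255:360,165:305];b=cv2.imread('pics/top6.png')[110:215,335:475]
cv2.imwrite('pics/c6.png',cv2.resize(np.vstack([a,b]),None,fx=2.8,fy=2.8,interpolation=cv2.INTER_CUBIC))"
```

```text
time: 7.85
tool_pos: [558.9, -196.6, 113.9]
tcp_rot: [-180.0, 0.0, 11.2]
ft_force: [0.7, 1.1, 0.0]
finger_gap: -0.2
[-10.14441055 -45.1625041  113.87020046]
time: 8.45
tool_pos: [579.7, -193.2, 241.0]
tcp_rot: [179.9, -0.1, 11.2]
ft_force: [0.3, -0.4, 0.3]
finger_gap: -0.4
time: 9.15
tool_pos: [416.9, -274.9, 262.4]
tcp_rot: [-179.9, 0.1, 11.2]
ft_force: [0.6, -0.1, 1.2]
finger_gap: 0.1
[-164.57202559  -94.45817454  262.38227869] [ 0.61581655 -0.11964767  1.22370454]
```

View pics/c6.png

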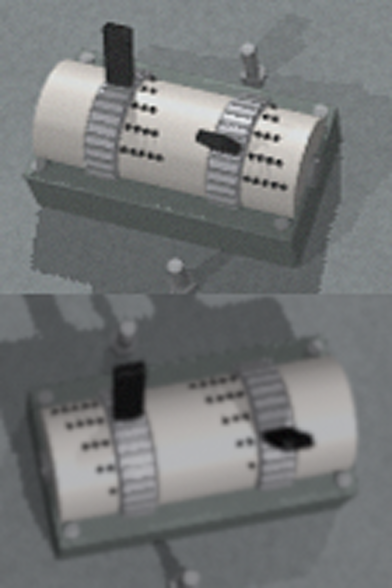

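View pics/wrist6.png

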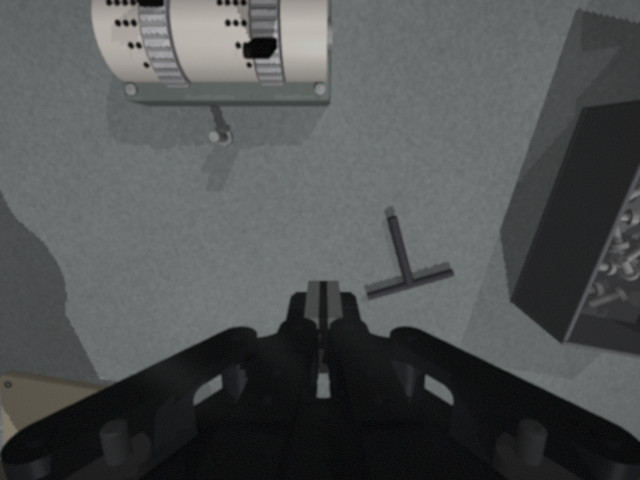

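```bash
python3 -c "
from h import *
t=r.snapshot('top');s=r.snapshot('scene')
cv2.imwrite('pics/z7.png',np.hstack([cv2.resize(a[:,:,::-1],(400,400),interpolation=cv2.INTER_CUBIC) for a in (t['pixels'][140:190,415:465],s['pixels'][250:300,185:235])]))
def rep(p,e):
    q=p-C;x=np.cos(YAW)*q[0]+np.sin(YAW)*q[1];y=-np.sin(YAW)*q[0]+np.cos(YAW)*q[1];print(x,y,p[2],e,np.arctan2(x,p[2]-50),np.hypot(x,p[2]-50))
S=lambda x,y:ray(s,(165+x/2.8,255+y/2.8));T=lambda x,y:ray(t,(335+x/2.8,110+y/2.8))
rep(*tri([S(117,25),T(295,146)]))
rep(*tri([S(208,136),T(130,73)]))
print(r.sense()['time'])
"
```

```text
-31.5380039019143 -43.015879668464535 139.50243249081544 0.03764506872354488 -0.3387849314489364 94.89642307215871
31.37066522285999 44.053463396704736 135.40761825961073 0.3951570041111322 0.3520075678337539 90.9867017387934
9.4
```

View pics/z7.png

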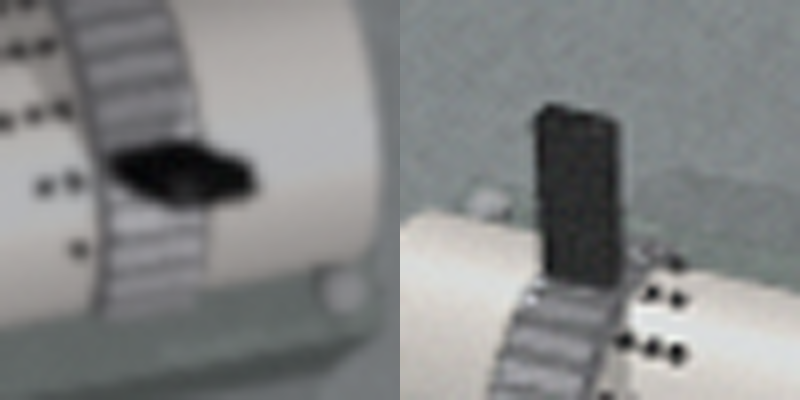

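Both tabs are inside the tolerance with about 0.1 rad to spare, the right tab's foot is level with its row of two dots, and the gripper is clear. I'm handing in.

```bash
python3 -c "
from h import *
s=r.sense();print(s['time'],s['qd'],s['ft_force']);print(r.hand_in())"
```

```text
9.4 [-0.21514248 -0.14213902 -0.06250722  0.12023573  0.09709046 -0.19882266] [ 0.47746369  0.15059232 -0.71919383]
the job is handed in; nothing more can be done
None
```

The counter is set for 42, and the job was handed in at 9.4 s of the 42 s allowed. I found the grey two-wheel counter in two camera views (centre about 560, -150 mm, yaw 0.195 rad). With the gripper shut, I pushed the left tab away from the robot and the right tab towards it. I then drew back clear of everything; the wrist force was about 1 N.

| Wheel | From the camera images | From the final finger position | Allowed |
|---|---|---|---|
| Left (mark four) | about 0.355 rad | about 0.385 rad | 0.23 to 0.61 |
| Right (mark two) | about -0.34 rad | about -0.39 rad (estimate) | -0.61 to -0.23 |

- **Disagreement:** the two measurements differ by 0.03 to 0.05 rad. Both wheels sit slightly short of the exact mark, but inside the tolerance either way.
- **Feed dial:** the gripper never went near it. I did not measure its tab separately at the end.

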